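Clamp a timber offcut in a cam-lock jig

ROBOT

A 6-joint arm with a two-finger parallel gripper is mounted at the origin on a cart in front of the work surface, level with it; the furniture and walls round the work are solid. World frame = base frame: x ahead of the robot, y to its left, z up, the work surface at z = 0. Lengths are in mm, angles in rad, forces in N, time in s.
With the tool pointing down it reaches from about 350 to 775 mm from the base axis. Payload 7.3 kg.
Tool frame: the origin (TCP) lies between the finger pads; the fingertips stand 22 mm ahead of it and the grasp point (between the pads) lies 3 mm ahead of it; z points along the fingers, y is the line along which they close (so a half turn about z gives the same grasp; the last joint's range is limited). The gripper opens to 92 mm and grips with 3 to 60 N. Pads are 19 mm wide; open, the fingers measure 130 mm over their backs; the gripper's body (75 mm by 190 mm) begins 47 mm behind the grasp point.
Start: joints at [-1.393, 0.342, 1.524, -0, 1.275, -0.146], TCP at [167.062, -497.728, 248.741] pointing down, gripper open.
Joint ranges: [-2.53, 2.53], [-0.77, 2.02], [0.04, 2.7], [-1, 4.14], [0.28, 2.66], [-3.11, 3.11]. Speed limits (rad/s): [2.57, 2.57, 3.14, 3.14, 3.14, 3.14].

INTERFACE

Orientations are given as a 3x3 rotation matrix whose columns are the frame's x, y, z axes.
In Python, from cell import env gives the robot as it stands. The module is installed in compiled form; this text tells all that it offers.
- The arm moves only by the tool jog_arm, never from a script. Its argument "deltas" is text: rows parted by semicolons, each of 7 numbers parted by spaces: the gripper's target within -1 to 1 (shut at 1, half-way at 0, fully open at -1), then the shift along the tool's x, y, z in cm, then the turn, a rotation vector about the tool's x, y, z in degrees. A call has 1 to 5 rows; each row is the pose to reach, as a shift and turn from the pose commanded when the call began, along the tool's axes at that moment; what a row does not reach only later rows make up. A row lasts 1/12 s, in which the tool goes at most 41.7 mm and 7.16 degrees, less where a joint would pass 70% of its speed; a pose out of reach is approached as far as the arm can. A call with a gripper value outside its range is refused whole. The fingers move at their own pace and stop on an object; the grip force is fixed at half the most. Time passes only in rows, so rows that repeat a pose let the fingers close. It gives the time, the measured TCP pose, the force, the opening and the grip force at its end, in the units of the state.
- env.get_obs(): the state, without advancing time (a new reading comes with each control period).
- env.grab_frame(name): name is "scene" or "top"; returns a dict with "color" (480x640x3 uint8, red, green, blue), "vfov" (degrees; the focal length in pixels is half the picture's height over the tangent of half this angle, whatever the lens; pixels are square), "cx", "cy" (the principal point, pixels), "xyz" and "orientation" of the camera in the world. Camera axes: x right, y down, z forward; pixel columns grow to the right and rows downward; lengths in mm; the calibration is good to about 2 mm. A picture is of the moment at which its call begins. There is no depth.
- env.job_done(): hands the job in; it is judged then, once.
The state is a dict: "t": time; "joint_positions": joint angles; "qd": joint speeds; "tau": joint torques, N m; "ee_pos": TCP position; "tcp_rot": TCP orientation; "wrist_force": force on the tool from outside, world axes, zero at the start; "torque": the same for the moment, N m; "width": opening from 0.0 (shut) to 1.0 (fully open); "gripper_force": force on a finger pad.
Only numpy, scipy, OpenCV 4.12 (cv2) and the standard library are available. Lean on these libraries where they do the work, as an engineer would, in place of code of your own. Each camera call takes 0.05 s, during which the arm holds its last target. There are 200 camera calls.

TASK

Put the loose light timber offcut, which lies to the right of the jig, flat into the plywood jig, lengthwise between the wooden fence and the orange sprung jaw, and let go of it. Then turn the black cam knob clockwise (seen from above), feeling for the spot where the spring plunger drops fully into the notch of the brass disc, so that the offcut is held tight; do not strain the knob against the stop behind the notch. Leave the glue pot, the tape roll and the sanding block where they are.

Things in the scene. Friction and masses are not known exactly. Their poses are not given: they have to be found in the camera images.
- offcut_mid (a point): Centre (half-way up) of the loose timber offcut: a light brown wooden block, 34 (its x) x 58 (its y) x 24 mm (z), about 60 g. It starts flat on the bench, to the right of the jig.
- jig: Plywood jig screwed to the bench, plate 110 (x) x 246 (y) x 8 mm; origin at the middle of its underside, z up. Along y: wooden fence, inner face at y = -100 mm, 60 mm wide, top 26 mm above the bench; then the bay, open at both x sides; the jaw; the knob's axis at y = +60 mm; behind it the plunger's aluminium housing, top 23 mm above the bench.
- bay (a point): Middle of the bay's floor, which is 8 mm above the bench; axes as the jig's. The offcut fits here with its 58 mm side along y and its centre 12 mm above this point, with about 6 to 8 mm of play in all along y.
- knob_grip (a point): Point on the upright axis of the black cam knob, 45 mm above the bench, at which to grip it. Grip bar: 46 mm long (along this point's x axis, which turns with the knob), 14 mm thick (y), from 25 to 57 mm above the bench. Below it the brass index disc, top at 22 mm above the bench, radius 27 mm (31 mm at the stop tooth).
- cam_knob (a joint): Knob angle, rad: starts at 0 to 0.2, grows clockwise seen from above. The jaw meets the offcut at about 0.7. Turning takes 0.1 to 0.25 N m, rising as the pad's spring is pressed. The notch meets the plunger at 0.85 to 1.45, differing from start to start as the plunger sits on an adjustable ring. Right behind the notch a tooth stops hard on the plunger.
- plunger (a joint): Travel of the sprung plunger, m: 0 riding on the disc's rim, about 0.005 dropped fully into the notch (its red rear button moves in too). Spring about 5 N. It drops by itself: the turning torque then falls by about 0.1 N m, and about 0.1 rad further the tooth stops the knob. It may bear 16 N from the disc at most, about 0.4 N m at the knob beyond the turning load.
- pad: Orange sprung jaw pad, 40 x 6 x 16 mm, top 26 mm above the bench. Its face is at jig y = -34 mm with the knob at 0 and moves 12 mm toward the fence per rad of knob. Locked, it presses the offcut with 1 to 8 N. Origin 30.6 mm to the +y side of the pad's middle, at bench height; axes as the jig's.
- pot: Glue pot, brown with a white lid, 38 mm across, 46 mm high. Origin at its underside. Bystander.
- tape: Green roll of tape lying flat, 73 mm across, 18 mm high. Origin at its underside. Bystander.
- sander: Black rubber sanding block, 42 x 68 x 26 mm. Origin at its underside. Bystander.
There are look-alikes about, which are no part of the job. Leave any pink look-alike of the part that bears offcut_mid alone.

How it is judged:
By the outcome, as a careful person would: the job done as asked, in the order asked, and still so for the second after the job is handed in, with the robot touching nothing.
It also fails if it takes over 64 s, if anything falls off the work surface, if the arm or the gripper's body presses on something with over 40 N, if the wrist force passes 120 N, or if a joint passes its speed limit or range.

## Working session

There is one attempt and no reset: what is moved stays moved. The work goes in short steps, Python scripts to look and compute and a tool call to move; the robot and the scene stay as the last step left them, time stands still between calls to the robot, and variables do not carry over. Pictures are saved under pics/ and viewed, at most 10 in all, crops included, and the job is handed in when it is done.

Besides the shell and the picture viewer there is one more tool, called after ">>>" by a JSON object that holds its "name" and its "arguments". jog_arm: Moves the arm, as the interface text tells. Its arguments: {"type":"object","properties":{"deltas":{"type":"string"}},"required":["deltas"]}

```bash
mkdir -p pics
cat > h.py <<'E'
import numpy as np, cv2, sys
from cell import env
def cam(n,save=None):
    f=env.grab_frame(n)
    if save: cv2.imwrite('pics/'+save,cv2.cvtColor(f['color'],cv2.COLOR_RGB2BGR))
    return f
def ray(f,u,v):
    F=240/np.tan(np.radians(f['vfov'])/2)
    d=np.array(f['orientation'])@np.array([(u-f['cx'])/F,(v-f['cy'])/F,1.])
    return np.array(f['xyz'],float),d
def onz(f,u,v,z):
    o,d=ray(f,u,v); return o+d*(z-o[2])/d[2]
def proj(f,p):
    F=240/np.tan(np.radians(f['vfov'])/2)
    c=np.array(f['orientation']).T@(np.array(p,float)-np.array(f['xyz'])); return c[:2]/c[2]*F+[f['cx'],f['cy']]
E
python3 - <<'E'
from h import *
for n in('scene','top'):
    f=cam(n,n+'0.png'); print(n,f['vfov'],f['cx'],f['cy'],f['xyz'],np.round(f['orientation'],3).tolist())
o=env.get_obs();print(o)
E
```

```text
scene 45.74429727026248 322.01967988743996 242.14559339660548 [-280.65989563  467.81524022  759.80102931] [[-0.537, -0.516, 0.668], [-0.844, 0.316, -0.434], [0.013, -0.796, -0.605]]
top 47.22015496237053 321.5066522117793 235.52087968348752 [ 293.31784686  -24.25466233 1259.24422564] [[-0.004, -0.987, 0.161], [-1.0, 0.002, -0.015], [0.014, -0.161, -0.987]]
{'t': 0.1, 'joint_positions': array([-1.39299143e+00,  3.42664821e-01,  1.52487856e+00, -1.12822807e-05,
        1.27537284e+00, -1.45994519e-01]), 'qd': array([-0.00124137,  0.00015501, -0.00192685,  0.00040752, -0.00146028,
        0.00171456]), 'tau': array([ 1.65162237e-03, -4.32004237e+01, -2.44692671e+01,  7.19272415e-02,
        5.25913434e-02, -5.30027239e-05]), 'ee_pos': array([ 167.0056691 , -497.40574154,  248.12329968]), 'tcp_rot': array([[ 9.48032377e-01,  3.18173778e-01, -2.44722993e-04],
       [ 3.18173820e-01, -9.48031502e-01,  1.30079660e-03],
       [ 1.81874262e-04, -1.31106174e-03, -9.99999124e-01]]), 'wrist_force': array([-0.02706235, -0.03078013,  0.31462786]), 'torque': array([ 0.00166768,  0.02101582, -0.02750365]), 'gripper_force': 0.0, 'width': 0.9977373308600727}
```

View pics/top0.png

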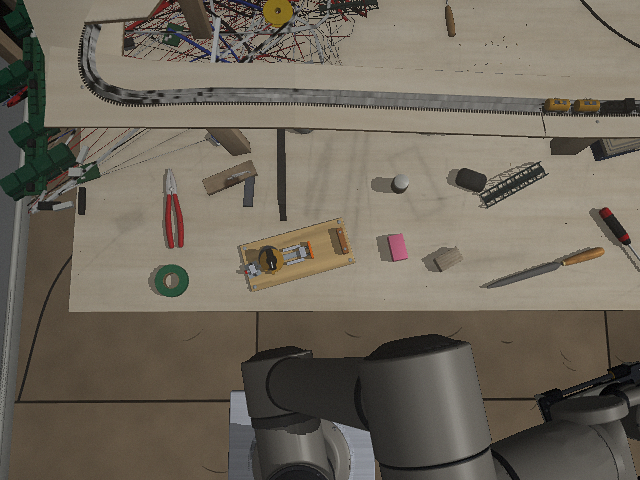

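View pics/scene0.png

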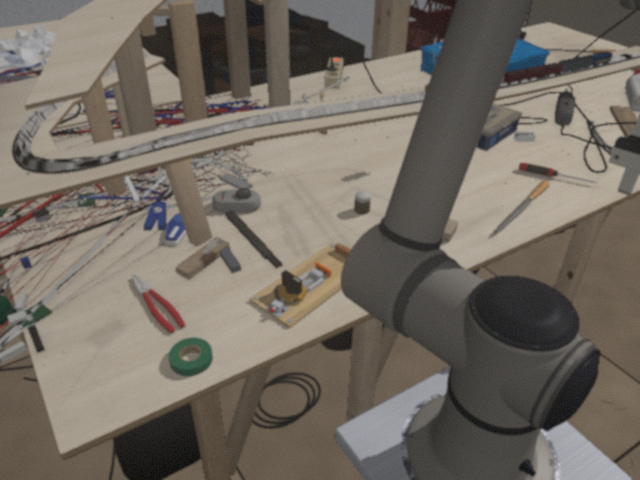

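In the top view the light timber block is at (447,259). The things it could be confused with are the pink block (398,247), the wooden plane (230,178), and the black sander (470,180). The jig is around (296,255), with its knob at (270,258) on the left and its fence at (342,240) on the right. The block at (447,259) matches the description, so I'll check it and the jig in one crop.

Run:
```python
from h import *
f=cam('top'); c=cv2.cvtColor(f['color'],cv2.COLOR_RGB2BGR)
a=cv2.resize(c[210:300,232:362],(780,540),interpolation=cv2.INTER_CUBIC)
b=cv2.resize(c[230:290,380:470],(780,520),interpolation=cv2.INTER_CUBIC)
cv2.imwrite('pics/a.png',a);cv2.imwrite('pics/b.png',b)
```

```text
(no output)
```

View pics/a.png

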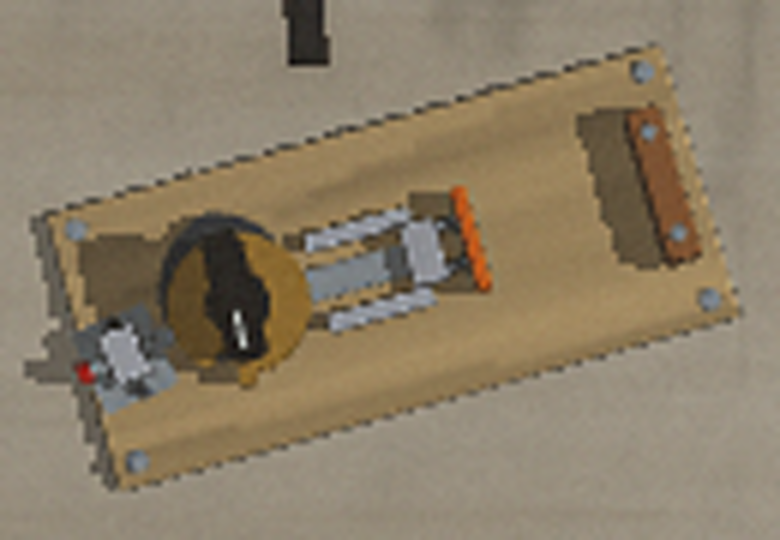

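View pics/b.png

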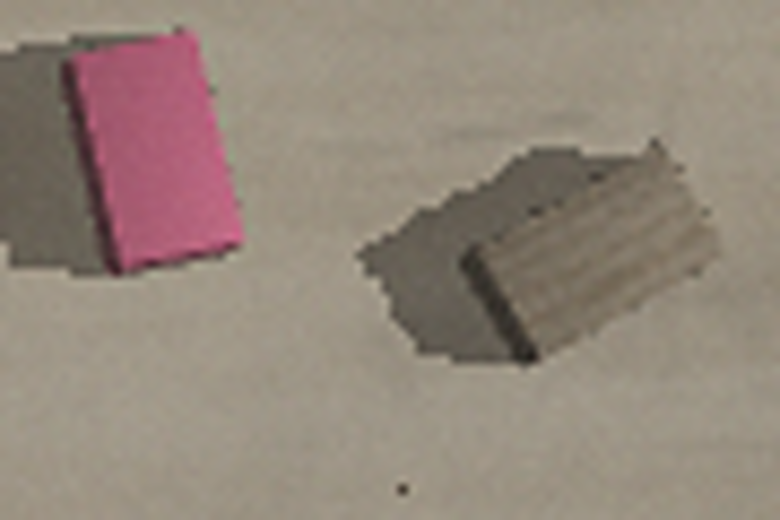

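The first crop shows the jig's plate corners at crop (45,215), (655,48), (740,317) and (120,488), with the knob, the orange pad and the brown fence. The second confirms the light wooden block: its top corners are at crop (482,248), (655,150), (718,240) and (535,355), and the pink look-alike is a separate block.

Run:
```python
from h import *
f=cam('top')
A=lambda x,y,z:onz(f,(x+.5)/6-.5+232,(y+.5)/6-.5+210,z)[:2]
B=lambda x,y,z:onz(f,(x+.5)/8.667-.5+380,(y+.5)/8.667-.5+230,z)[:2]
P=np.array([A(*p,8) for p in((45,215),(655,48),(740,317),(120,488))])
print('plate',P.round(1).tolist(),[round(np.linalg.norm(P[i]-P[i-1]),1) for i in range(4)])
c=P.mean(0); d=(P[0]+P[3]-P[1]-P[2]); d/=np.linalg.norm(d)  # jig +y
print('jig c',c,'y axis',d,'ang',np.degrees(np.arctan2(d[1],d[0])))
ex=np.array([d[1],-d[0]])
loc=lambda p:((p-c)@ex,(p-c)@d)
for n,p in dict(fence_t=A(627,115,26),fence_b=A(667,260,26),pad_t=A(465,186,26),pad_b=A(490,290,26),bar1=A(222,235,57),bar2=A(246,352,57),disc=A(240,305,22)).items(): print(n,p.round(1),np.round(loc(p),1))
O=np.array([B(*p,24) for p in((482,248),(655,150),(718,240),(535,355))])
print('off',O.round(1).tolist(),O.mean(0),[round(np.linalg.norm(O[i]-O[i-1]),1) for i in range(4)])
l=O[0]+O[3]-O[1]-O[2]; w=O[0]+O[1]-O[2]-O[3]
print('long ang',np.degrees(np.arctan2(l[1],l[0])),'perp',np.degrees(np.arctan2(w[1],w[0])))
R=env.get_obs()['tcp_rot'];print('tool y',np.degrees(np.arctan2(R[1,1],R[0,1])))
```

```text
plate [[475.0, 146.7], [539.9, -87.6], [435.1, -119.1], [370.7, 116.3]] [np.float64(108.6), np.float64(243.2), np.float64(109.4), np.float64(244.1)]
jig c [455.18961579  14.07902466] y axis [-0.26543165  0.96412968] ang 105.39260299903171
fence_t [510.4 -75.8] [  29.4 -101.3]
fence_b [454.8 -90.5] [ -28.1 -100.7]
pad_t [483.2 -14.2] [ 19.5 -34.7]
pad_b [443.5 -23.6] [-21.2 -33.3]
bar1 [460.3  74.9] [21.1 57.3]
bar2 [417.1  65.6] [-23.   59.8]
disc [438.5  70.7] [-1. 59.]
off [[442.6, -300.5], [468.5, -347.1], [444.6, -362.7], [414.5, -313.3]] [ 442.53427486 -330.89749348] [np.float64(30.9), np.float64(53.3), np.float64(28.5), np.float64(57.8)]
long ang 120.2573587214922 perp 28.621096959340488
tool y -71.44723773820084
```

```bash
cat > p.py <<'E'
from h import *
from scipy.spatial.transform import Rotation as Ro
def go(wps,p=None,R=None):
    o=env.get_obs()
    p=o['ee_pos'] if p is None else p; R=o['tcp_rot'] if R is None else R
    for x,y,z,a in wps:   # a = world angle of tool y, deg
        a=np.radians(a); T=np.array([[-np.sin(a),np.cos(a),0],[np.cos(a),np.sin(a),0],[0,0,-1]]); 
        q=np.array([x,y,z]); print(np.round(R.T@(q-p)/10,2),np.round(Ro.from_matrix(R.T@T).as_rotvec(degrees=True),2)); p,R=q,T
E
python3 - <<'E'
from p import *
go([(270,-440,200,-37),(360,-385,160,-3),(442.5,-331,120,29.5),(442.5,-331,26,29.5)])
E
```

```text
[11.59 -2.17  4.84] [-5.000e-02 -2.000e-02 -3.445e+01]
[9.81 3.88 4.  ] [  0.   0. -34.]
[5.82 7.96 4.  ] [  0.    0.  -32.5]
[0.  0.  9.4] [0. 0. 0.]
```

>>> {"name": "jog_arm", "arguments": {"deltas": "-1 11.59 -2.17 4.84 -0.05 -0.02 -34.45; -1 11.59 -2.17 4.84 -0.05 -0.02 -34.45; -1 11.59 -2.17 4.84 -0.05 -0.02 -34.45; -1 11.59 -2.17 4.84 -0.05 -0.02 -34.45; -1 11.59 -2.17 4.84 -0.05 -0.02 -34.45"}}

```text
t: 0.62
ee_pos: [271.7, -438.2, 199.0]
tcp_rot: [[0.594, 0.805, -0.001], [0.805, -0.594, 0.002], [0.001, -0.002, -1.0]]
wrist_force: [-0.1, -0.3, 0.2]
width: 1.001
gripper_force: 0.0
```

>>> {"name": "jog_arm", "arguments": {"deltas": "-1 9.81 3.88 4 0 0 -34; -1 9.81 3.88 4 0 0 -34; -1 9.81 3.88 4 0 0 -34; -1 9.81 3.88 4 0 0 -34; -1 9.81 3.88 4 0 0 -34"}}

```text
t: 1.03
ee_pos: [361.2, -383.7, 159.2]
tcp_rot: [[0.043, 0.999, -0.001], [0.999, -0.043, 0.001], [0.001, -0.001, -1.0]]
wrist_force: [-0.5, -0.6, 0.0]
width: 1.0
gripper_force: 0.0
```

>>> {"name": "jog_arm", "arguments": {"deltas": "-1 5.82 7.96 4 0 0 -32.5; -1 5.82 7.96 4 0 0 -32.5; -1 5.82 7.96 4 0 0 -32.5; -1 5.82 7.96 4 0 0 -32.5; -1 5.82 7.96 4 0 0 -32.5"}}

```text
t: 1.45
ee_pos: [443.4, -329.9, 119.1]
tcp_rot: [[-0.5, 0.866, -0.001], [0.866, 0.5, 0.0], [0.001, -0.001, -1.0]]
wrist_force: [0.6, 0.1, 0.3]
width: 0.999
gripper_force: 0.0
```

>>> {"name": "jog_arm", "arguments": {"deltas": "-1 0 0 0 0 0 0; -1 0 0 0 0 0 0; -1 0 0 0 0 0 0"}}

```text
t: 1.7
ee_pos: [442.5, -331.6, 120.3]
tcp_rot: [[-0.49, 0.872, 0.0], [0.872, 0.49, -0.001], [-0.001, -0.0, -1.0]]
wrist_force: [-0.2, 0.3, 1.2]
width: 1.001
gripper_force: 0.0
```

Run:
```python
from p import *
go([(442.5,-331,26,29.5)]); o=env.get_obs(); print(o['t'],o['ee_pos'],o['tcp_rot'].round(3).tolist(),o['wrist_force'])
f=cam('scene');c=cv2.cvtColor(f['color'],cv2.COLOR_RGB2BGR)
u,v=proj(f,[442,-331,50]).astype(int);print(u,v)
cv2.imwrite('pics/s1.png',cv2.resize(c[max(v-75,0):v+75,max(0,u-100):u+100],(800,600)))
```

```text
[0.06 0.03 9.43] [-0.01  0.06 -0.15]
1.7 [ 442.47919055 -331.57666569  120.32652342] [[-0.49, 0.872, 0.0], [0.872, 0.49, -0.001], [-0.001, -0.0, -1.0]] [-0.18907112  0.29060763  1.18909646]
447 215
```

View pics/s1.png

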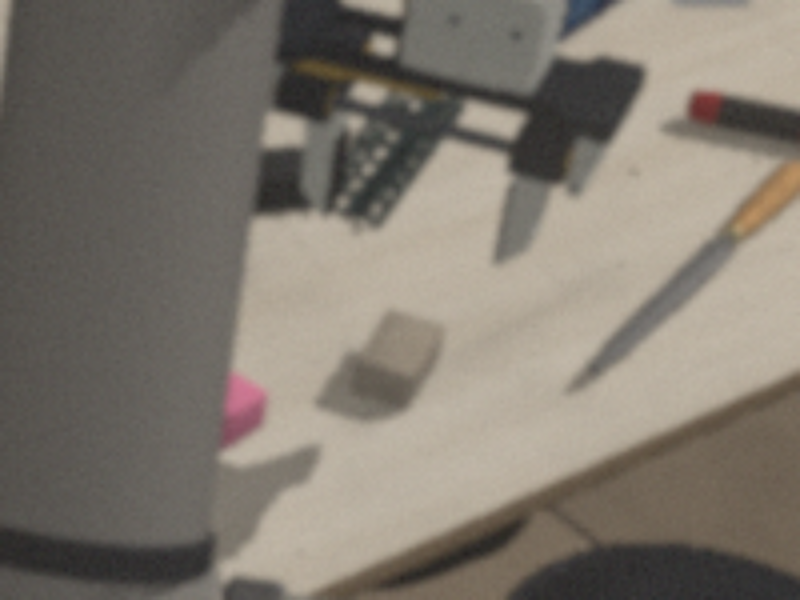

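The open gripper is straddling the block at crop (400,360). The pink block (245,410) and the knife are clear of the fingers, so I'm going down.

>>> {"name": "jog_arm", "arguments": {"deltas": "-1 0 0 4.1 0 0 0; -1 0 0 7.5 0 0 0; -1 0 0 9.4 0 0 0; -1 0 0 9.4 0 0 0; -1 0 0 9.4 0 0 0"}}

```text
t: 2.17
ee_pos: [442.2, -331.6, 25.7]
tcp_rot: [[-0.491, 0.871, -0.001], [0.871, 0.491, -0.0], [0.0, -0.001, -1.0]]
wrist_force: [-0.9, 0.3, -0.7]
width: 0.999
gripper_force: 0.0
```

>>> {"name": "jog_arm", "arguments": {"deltas": "1 0 0 0 0 0 0; 1 0 0 0 0 0 0; 1 0 0 0 0 0 0; 1 0 0 0 0 0 0; 1 0 0 0 0 0 0"}}

```text
t: 2.58
ee_pos: [442.7, -331.6, 26.7]
tcp_rot: [[-0.492, 0.87, 0.001], [0.87, 0.492, -0.001], [-0.002, -0.0, -1.0]]
wrist_force: [-0.4, 0.5, 0.0]
width: 0.689
gripper_force: 0.0
```

>>> {"name": "jog_arm", "arguments": {"deltas": "1 0 0 0 0 0 0; 1 0 0 0 0 0 0; 1 0 0 0 0 0 0; 1 0 0 0 0 0 0; 1 0 0 0 0 0 0"}}

```text
t: 3.0
ee_pos: [442.6, -331.5, 26.3]
tcp_rot: [[-0.492, 0.87, 0.0], [0.87, 0.492, -0.001], [-0.001, -0.0, -1.0]]
wrist_force: [0.2, -0.8, 0.0]
width: 0.366
gripper_force: 30.0
```

Run:
```python
from p import *
go([(442.5,-331,110,29.5),(458,-190,110,22.5),(473,-50.7,110,15.4)])
```

```text
[ 0.04  0.01 -8.37] [-0.02  0.06  0.  ]
[11.51  8.29  0.  ] [0. 0. 7.]
[12.3   6.72  0.  ] [0.  0.  7.1]
```

>>> {"name": "jog_arm", "arguments": {"deltas": "1 0 0 -3 0 0 0; 1 0 0 -6 0 0 0; 1 0 0 -8.4 0 0 0; 1 0 0 -8.4 0 0 0"}}

```text
t: 3.33
ee_pos: [444.6, -333.2, 115.0]
tcp_rot: [[-0.493, 0.87, 0.006], [0.87, 0.493, -0.007], [-0.009, 0.002, -1.0]]
wrist_force: [1.5, -0.5, 0.7]
width: 0.371
gripper_force: 30.0
```

>>> {"name": "jog_arm", "arguments": {"deltas": "1 2.3 1.66 0 0 0 1.4; 1 4.6 3.32 0 0 0 2.8; 1 6.9 4.97 0 0 0 4.2; 1 9.2 6.63 0 0 0 5.6; 1 11.51 8.29 0 0 0 7"}}

```text
t: 3.75
ee_pos: [457.6, -189.0, 109.4]
tcp_rot: [[-0.381, 0.925, -0.001], [0.925, 0.381, -0.0], [-0.0, -0.001, -1.0]]
wrist_force: [0.8, 0.5, -0.9]
width: 0.363
gripper_force: 30.0
```

>>> {"name": "jog_arm", "arguments": {"deltas": "1 3 1.6 0 0 0 1.7; 1 6 3.3 0 0 0 3.5; 1 9 4.9 0 0 0 5.2; 1 12.3 6.72 0 0 0 7.1; 1 12.3 6.72 0 0 0 7.1"}}

```text
t: 4.17
ee_pos: [472.3, -45.6, 109.3]
tcp_rot: [[-0.268, 0.963, -0.002], [0.963, 0.268, 0.001], [0.002, -0.001, -1.0]]
wrist_force: [0.7, 0.3, -1.5]
width: 0.369
gripper_force: 30.0
```

>>> {"name": "jog_arm", "arguments": {"deltas": "1 0 0 3 0 0 0; 1 0 0 4.8 0 0 0; 1 0 0 4.8 0 0 0; 1 0 0 4.8 0 0 0; 1 0 0 4.8 0 0 0"}}

```text
t: 4.58
ee_pos: [473.5, -51.6, 62.5]
tcp_rot: [[-0.265, 0.964, 0.001], [0.964, 0.265, -0.001], [-0.001, 0.0, -1.0]]
wrist_force: [0.5, 0.2, -0.6]
width: 0.369
gripper_force: 30.0
```

Run:
```python
from p import *
go([(473,-50.7,35,15.4)]); o=env.get_obs(); print(o['t'],o['ee_pos'],o['width'])
f=cam('scene');c=cv2.cvtColor(f['color'],cv2.COLOR_RGB2BGR)
u,v=proj(f,[473,-50,50]).astype(int);print(u-50,v-37, 'x8')
cv2.imwrite('pics/s2.png',cv2.resize(c[v-37:v+38,u-50:u+50],(800,600)))
```

```text
[ 0.1  -0.02  2.75] [ 0.02  0.07 -0.02]
4.5833 [473.45541513 -51.55153435  62.48354839] 0.3692668367727803
283 211 x8
```

View pics/s2.png

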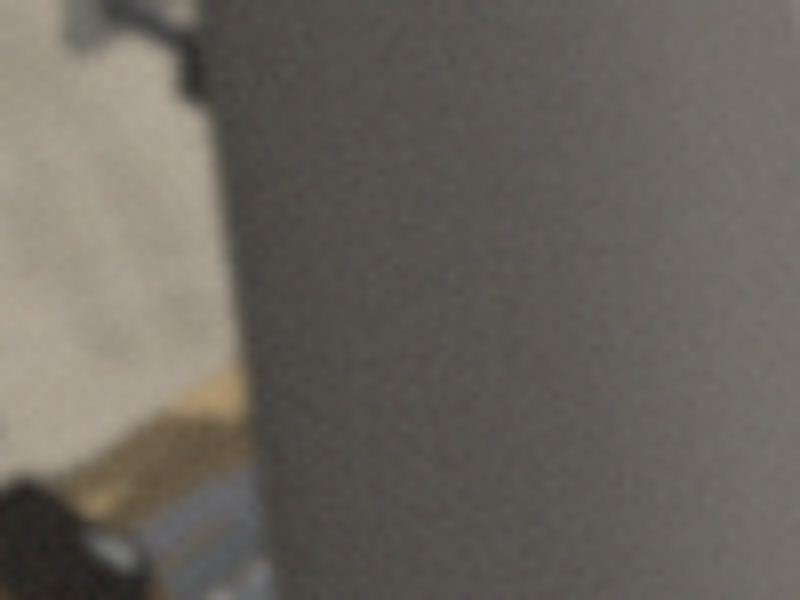

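The arm hides the bay in this view, so I'll lower it in small steps and watch the force.

>>> {"name": "jog_arm", "arguments": {"deltas": "1 0 0 0.7 0 0 0; 1 0 0 1.2 0 0 0; 1 0 0 1.2 0 0 0; 1 0 0 1.2 0 0 0"}}

```text
t: 4.97
ee_pos: [472.9, -51.1, 49.8]
tcp_rot: [[-0.265, 0.964, -0.0], [0.964, 0.265, -0.001], [-0.001, -0.001, -1.0]]
wrist_force: [-0.6, 0.6, -1.2]
width: 0.368
gripper_force: 30.0
```

>>> {"name": "jog_arm", "arguments": {"deltas": "1 0 0 0.2 0 0 0; 1 0 0 0.4 0 0 0; 1 0 0 0.4 0 0 0; 1 0 0 0.4 0 0 0"}}

```text
t: 5.3
ee_pos: [473.0, -51.1, 45.9]
tcp_rot: [[-0.266, 0.964, 0.0], [0.964, 0.266, -0.001], [-0.001, -0.0, -1.0]]
wrist_force: [-0.0, 0.3, -1.1]
width: 0.368
gripper_force: 30.0
```

>>> {"name": "jog_arm", "arguments": {"deltas": "1 0 0 0.4 0 0 0; 1 0 0 0.8 0 0 0; 1 0 0 1 0 0 0; 1 0 0 1 0 0 0; 1 0 0 1 0 0 0"}}

```text
t: 5.72
ee_pos: [473.0, -51.1, 35.8]
tcp_rot: [[-0.266, 0.964, -0.0], [0.964, 0.266, -0.001], [-0.001, -0.0, -1.0]]
wrist_force: [0.0, -0.9, -0.6]
width: 0.367
gripper_force: 30.0
```

>>> {"name": "jog_arm", "arguments": {"deltas": "1 0 0 0.1 0 0 0; 1 0 0 0.1 0 0 0; 1 0 0 0.1 0 0 0"}}

```text
t: 5.97
ee_pos: [473.1, -51.1, 35.0]
tcp_rot: [[-0.266, 0.964, 0.0], [0.964, 0.266, -0.001], [-0.001, 0.0, -1.0]]
wrist_force: [-0.7, -0.1, -0.3]
width: 0.371
gripper_force: 30.0
```

>>> {"name": "jog_arm", "arguments": {"deltas": "1 0 0 0.1 0 0 0; 1 0 0 0.1 0 0 0; 1 0 0 0.1 0 0 0"}}

```text
t: 6.22
ee_pos: [473.2, -51.2, 34.3]
tcp_rot: [[-0.266, 0.964, 0.001], [0.964, 0.266, -0.001], [-0.001, 0.0, -1.0]]
wrist_force: [-0.7, 0.8, 3.3]
width: 0.366
gripper_force: 30.0
```

>>> {"name": "jog_arm", "arguments": {"deltas": "-0.6 0 0 0 0 0 0; -0.6 0 0 0 0 0 0; -0.6 0 0 0 0 0 0; -0.6 0 0 0 0 0 0; -0.6 0 0 0 0 0 0"}}

```text
t: 6.63
ee_pos: [473.1, -51.1, 33.9]
tcp_rot: [[-0.266, 0.964, 0.0], [0.964, 0.266, -0.001], [-0.001, -0.0, -1.0]]
wrist_force: [-0.4, -1.0, 0.4]
width: 0.681
gripper_force: 0.0
```

>>> {"name": "jog_arm", "arguments": {"deltas": "-0.6 0 0 -3 0 0 0; -0.6 0 0 -6 0 0 0; -0.6 0 0 -9 0 0 0; -0.6 0 0 -11 0 0 0; -0.6 0 0 -11 0 0 0"}}

```text
t: 7.05
ee_pos: [475.3, -51.5, 148.0]
tcp_rot: [[-0.266, 0.964, 0.008], [0.964, 0.266, -0.003], [-0.005, 0.007, -1.0]]
wrist_force: [0.9, 0.2, -0.8]
width: 0.8
gripper_force: 0.0
```

Run:
```python
from p import *
o=env.get_obs();print(o['ee_pos'],o['width'])
go([(445,15,150,45),(438.5,71.5,140,75),(438.5,71.5,140,102.2),(438.5,71.5,48,102.2)])
```

```text
[475.31435518 -51.54978741 147.98704302] 0.799820836917677
[ 7.22 -1.15 -0.25] [  0.31   0.38 -29.59]
[4.45 3.54 1.  ] [  0.   0. -30.]
[0. 0. 0.] [  0.    0.  -27.2]
[0.  0.  9.2] [0. 0. 0.]
```

Run:
```python
from p import *
go([(450,50,150,50),(440,220,150,80),(439,71,110,102.2),(439,71,48,102.2)])
```

```text
[10.46  0.26 -0.25] [  0.29   0.4  -34.59]
[11.69 12.38  0.  ] [  0.   0. -30.]
[ -2.49 -14.69   4.  ] [  0.    0.  -22.2]
[0.  0.  6.2] [0. 0. 0.]
```

>>> {"name": "jog_arm", "arguments": {"deltas": "0 2.5 0 0 0 0 -7; 0 5 0.1 0 0 0 -14; 0 7.5 0.2 0 0 0 -21; 0 10.46 0.26 -0.3 0 0 -28; 0 10.46 0.26 -0.3 0 0 -34.6"}}

```text
t: 7.47
ee_pos: [445.8, 54.0, 146.2]
tcp_rot: [[-0.772, 0.636, -0.002], [0.636, 0.772, 0.0], [0.002, -0.001, -1.0]]
wrist_force: [0.2, -0.7, -0.7]
width: 0.515
gripper_force: 0.0
```

>>> {"name": "jog_arm", "arguments": {"deltas": "0 2.5 2.5 0 0 0 -7; 0 5 5.1 0 0 0 -14; 0 7.5 7.7 0 0 0 -21; 0 10 10.4 0 0 0 -28; 0 11.69 12.38 0 0 0 -30"}}

```text
t: 7.88
ee_pos: [436.8, 222.9, 145.9]
tcp_rot: [[-0.986, 0.166, -0.001], [0.166, 0.986, -0.001], [0.001, -0.001, -1.0]]
wrist_force: [0.6, -0.6, -0.2]
width: 0.499
gripper_force: 0.0
```

>>> {"name": "jog_arm", "arguments": {"deltas": "0 0 0 0 0 0 0; 0 0 0 0 0 0 0"}}

```text
t: 8.05
ee_pos: [437.1, 221.4, 145.7]
tcp_rot: [[-0.985, 0.171, -0.001], [0.171, 0.985, -0.002], [0.001, -0.002, -1.0]]
wrist_force: [-0.3, 0.4, 0.1]
width: 0.503
gripper_force: 0.0
```

Run:
```python
from p import *
o=env.get_obs();print(o['ee_pos'],o['width'])
go([(439,71,110,102.2),(439,71,48,102.2)])
f=cam('top','t3.png');c=cv2.cvtColor(f['color'],cv2.COLOR_RGB2BGR)
cv2.imwrite('pics/a3.png',cv2.resize(c[210:300,232:362],(780,540),interpolation=cv2.INTER_CUBIC))
```

```text
[437.09532188 221.41228303 145.74421713] 0.5033610558628093
[ -2.76 -14.78   3.6 ] [ -0.09  -0.07 -22.05]
[0.  0.  6.2] [0. 0. 0.]
```

View pics/a3.png

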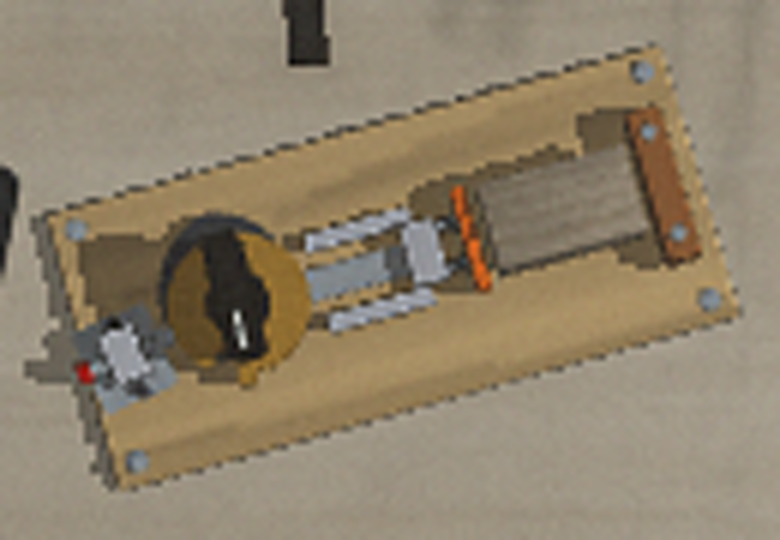

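The offcut lies flat in the bay between the pad (crop 475,240) and the fence (665,185), square to both. Next is the knob, whose bar is around (237,295).

>>> {"name": "jog_arm", "arguments": {"deltas": "0 -0.6 -3.5 1 0 0 -6; 0 -1.3 -7 2 0 0 -12; 0 -2 -11 3 0 0 -18; 0 -2.76 -14.78 3.6 0 0 -22.1; 0 -2.76 -14.78 3.6 0 0 -22.1"}}

```text
t: 8.52
ee_pos: [438.4, 63.2, 109.5]
tcp_rot: [[-0.978, -0.208, -0.003], [-0.208, 0.978, -0.003], [0.003, -0.002, -1.0]]
wrist_force: [-0.1, -0.2, 0.0]
width: 0.499
gripper_force: 0.0
```

>>> {"name": "jog_arm", "arguments": {"deltas": "0 0 0 3 0 0 0; 0 0 0 5 0 0 0; 0 0 0 6.2 0 0 0; 0 0 0 6.2 0 0 0; 0 0 0 6.2 0 0 0"}}

```text
t: 8.93
ee_pos: [438.8, 69.2, 48.6]
tcp_rot: [[-0.978, -0.208, -0.002], [-0.208, 0.978, -0.001], [0.002, -0.001, -1.0]]
wrist_force: [-0.5, -0.3, 0.4]
width: 0.5
gripper_force: 0.0
```

Run:
```python
from p import *
go([(439,71,48,102.2)])
```

```text
[-0.05  0.17  0.06] [-0.04 -0.1  -0.22]
```

>>> {"name": "jog_arm", "arguments": {"deltas": "0.3 0 0.15 0 0 0 0; 0.3 0 0.15 0 0 0 0; 0.3 0 0.15 0 0 0 0; 0.3 0 0.15 0 0 0 0; 1 0 0.15 0 0 0 0"}}

```text
t: 9.35
ee_pos: [439.3, 71.6, 49.4]
tcp_rot: [[-0.978, -0.21, 0.001], [-0.21, 0.978, -0.001], [-0.001, -0.001, -1.0]]
wrist_force: [-0.1, 1.3, -0.1]
width: 0.318
gripper_force: 0.0
```

>>> {"name": "jog_arm", "arguments": {"deltas": "1 0 0 0 0 0 0; 1 0 0 0 0 0 0; 1 0 0 0 0 0 0; 1 0 0 0 0 0 0; 1 0 0 0 0 0 0"}}

```text
t: 9.77
ee_pos: [439.9, 69.1, 49.3]
tcp_rot: [[-0.977, -0.211, 0.002], [-0.211, 0.977, -0.005], [-0.001, -0.005, -1.0]]
wrist_force: [1.0, -17.6, 3.4]
width: 0.15
gripper_force: 31.0
```

```bash
cat > s.py <<'E'
from p import *
o=env.get_obs();R=o['tcp_rot'];print(round(o['t'],2),o['ee_pos'].round(2),'yaw',np.degrees(np.arctan2(R[1,1],R[0,1])).round(2),'F tool',(R.T@o['wrist_force']).round(2),'T',o['torque'].round(3),round(o['width']*92,2),o['gripper_force'].round(1))
E
python3 s.py
```

```text
Traceback (most recent call last):
  File "s.py", line 2, in <module>
    o=env.get_obs();R=o['tcp_rot'];print(round(o['t'],2),o['ee_pos'].round(2),'yaw',np.degrees(np.arctan2(R[1,1],R[0,1])).round(2),'F tool',(R.T@o['wrist_force']).round(2),'T',o['torque'].round(3),round(o['width']*92,2),o['gripper_force'].round(1))
                                                                                                                                                                                                                            ^^^^^^^^^^^^^^^^^^^^^^^^
AttributeError: 'float' object has no attribute 'round'
```

```bash
sed -i "s/o\['gripper_force'\].round(1)/round(float(o['gripper_force']),1)/" s.py; python3 s.py
```

```text
9.77 [439.94  69.14  49.26] yaw 102.19 F tool [  2.72 -17.44  -3.32] T [-2.76  -0.195  0.007] 13.82 31.0
```

>>> {"name": "jog_arm", "arguments": {"deltas": "1 0 -0.2 0 0 0 0; 1 0 -0.2 0 0 0 0; 1 0 -0.2 0 0 0 0"}}

```text
t: 10.02
ee_pos: [439.9, 68.9, 49.2]
tcp_rot: [[-0.978, -0.21, 0.001], [-0.21, 0.978, -0.002], [-0.001, -0.002, -1.0]]
wrist_force: [-0.3, -6.2, 5.0]
width: 0.155
gripper_force: 30.2
```

```bash
python3 s.py
```

```text
10.02 [439.94  68.86  49.24] yaw 102.12 F tool [ 1.59 -6.05 -5.  ] T [-1.076 -0.148  0.01 ] 14.22 30.2
```

>>> {"name": "jog_arm", "arguments": {"deltas": "1 0 -0.1 -0.05 0 0 0; 1 0 -0.1 -0.05 0 0 5; 1 0 -0.1 -0.05 0 0 10; 1 0 -0.1 -0.05 0 0 15; 1 0 -0.1 -0.05 0 0 15"}}

```text
t: 10.43
ee_pos: [439.9, 68.4, 49.3]
tcp_rot: [[-0.999, 0.053, 0.001], [0.053, 0.999, -0.001], [-0.001, -0.001, -1.0]]
wrist_force: [2.2, -3.8, -1.1]
width: 0.152
gripper_force: 31.0
```

```bash
python3 s.py
```

```text
10.43 [439.94  68.43  49.28] yaw 86.94 F tool [-2.44 -3.71  1.13] T [-0.579 -0.503 -0.198] 13.96 31.0
```

>>> {"name": "jog_arm", "arguments": {"deltas": "1 0 -0.05 0 0 0 0; 1 0 -0.05 0 0 0 0; 1 0 -0.05 0 0 0 0"}}

```text
t: 10.68
ee_pos: [439.9, 68.3, 49.3]
tcp_rot: [[-0.999, 0.049, 0.001], [0.049, 0.999, -0.001], [-0.001, -0.001, -1.0]]
wrist_force: [2.5, 0.4, -3.6]
width: 0.151
gripper_force: 31.0
```

```bash
python3 s.py
```

```text
10.68 [439.92  68.34  49.3 ] yaw 87.18 F tool [-2.42  0.56  3.56] T [ 0.22  -0.679 -0.203] 13.89 31.0
```

>>> {"name": "jog_arm", "arguments": {"deltas": "1 0 0 0 0 0 4; 1 0 0 0 0 0 8; 1 0 0 0 0 0 10; 1 0 0 0 0 0 10; 1 0 0 0 0 0 10"}}

```text
t: 11.1
ee_pos: [439.9, 68.1, 49.3]
tcp_rot: [[-0.975, 0.221, 0.001], [0.221, 0.975, -0.001], [-0.001, -0.001, -1.0]]
wrist_force: [2.9, -1.7, -4.5]
width: 0.153
gripper_force: 30.5
```

```bash
python3 s.py
```

```text
11.1 [439.87  68.14  49.32] yaw 77.22 F tool [-3.17 -0.99  4.54] T [ 0.007 -0.71  -0.052] 14.07 30.5
```

```bash
sed -i "s/^o=.*;R=/&/; \$a print('knob',round(float(np.radians(105.4-np.degrees(np.arctan2(R[1,1],R[0,1])))),3),'tau6',o['tau'][5].round(3))" s.py; python3 s.py
```

```text
11.1 [439.87  68.14  49.32] yaw 77.22 F tool [-3.17 -0.99  4.54] T [ 0.007 -0.71  -0.052] 14.07 30.5
knob 0.492 tau6 0.058
```

>>> {"name": "jog_arm", "arguments": {"deltas": "1 0.05 0 0.05 0 0 3; 1 0.05 0 0.05 0 0 6; 1 0.05 0 0.05 0 0 6; 1 0.05 0 0.05 0 0 6"}}

```text
t: 11.43
ee_pos: [439.8, 68.1, 49.3]
tcp_rot: [[-0.947, 0.322, 0.002], [0.322, 0.947, -0.001], [-0.002, -0.0, -1.0]]
wrist_force: [3.4, -2.5, 2.2]
width: 0.152
gripper_force: 30.7
```

```bash
python3 s.py
```

```text
11.43 [439.83  68.06  49.26] yaw 71.24 F tool [-3.99 -1.27 -2.21] T [-0.261 -0.701 -0.157] 13.97 30.7
knob 0.596 tau6 0.025
```

>>> {"name": "jog_arm", "arguments": {"deltas": "1 0 0 0.05 0 0 3; 1 0 0 0.05 0 0 6; 1 0 0 0.05 0 0 6; 1 0 0 0.05 0 0 6"}}

```text
t: 11.77
ee_pos: [439.8, 68.0, 49.2]
tcp_rot: [[-0.908, 0.419, 0.002], [0.419, 0.908, -0.001], [-0.002, -0.0, -1.0]]
wrist_force: [1.0, -3.9, 9.3]
width: 0.149
gripper_force: 30.9
```

```bash
python3 s.py
```

```text
11.77 [439.8   67.96  49.22] yaw 65.22 F tool [-2.6  -3.14 -9.34] T [-0.474 -0.359 -0.158] 13.66 30.9
knob 0.701 tau6 -0.024
```

>>> {"name": "jog_arm", "arguments": {"deltas": "1 0 0 -0.05 0 0 0.7; 1 0 0 -0.05 0 0 1.5"}}

```text
t: 11.93
ee_pos: [439.8, 68.0, 49.3]
tcp_rot: [[-0.896, 0.443, 0.002], [0.443, 0.896, -0.001], [-0.002, -0.001, -1.0]]
wrist_force: [3.2, -3.1, 3.6]
width: 0.155
gripper_force: 31.1
```

```bash
python3 s.py
```

```text
11.93 [439.75  67.96  49.26] yaw 63.69 F tool [-4.22 -1.39 -3.54] T [-0.53  -0.731  0.175] 14.22 31.1
knob 0.728 tau6 -0.054
```

>>> {"name": "jog_arm", "arguments": {"deltas": "1 0 0 0 0 0 0.7; 1 0 0 0 0 0 1.5"}}

```text
t: 12.1
ee_pos: [439.7, 67.9, 49.3]
tcp_rot: [[-0.884, 0.467, 0.002], [0.467, 0.884, -0.001], [-0.002, -0.001, -1.0]]
wrist_force: [2.7, -4.9, 4.5]
width: 0.152
gripper_force: 31.2
```

```bash
python3 s.py
```

```text
12.1 [439.73  67.93  49.26] yaw 62.15 F tool [-4.71 -3.08 -4.47] T [-0.631 -0.679  0.22 ] 13.95 31.2
knob 0.755 tau6 -0.058
```

>>> {"name": "jog_arm", "arguments": {"deltas": "1 0 0 0 0 0 0.7; 1 0 0 0 0 0 1.5"}}

```text
t: 12.27
ee_pos: [439.7, 67.9, 49.2]
tcp_rot: [[-0.872, 0.49, 0.001], [0.49, 0.872, -0.002], [-0.002, -0.001, -1.0]]
wrist_force: [3.0, -4.0, 4.4]
width: 0.154
gripper_force: 31.1
```

```bash
python3 s.py
```

```text
12.27 [439.72  67.89  49.24] yaw 60.65 F tool [-4.59 -1.99 -4.43] T [-0.724 -0.717  0.176] 14.13 31.1
knob 0.781 tau6 -0.064
```

>>> {"name": "jog_arm", "arguments": {"deltas": "1 0 0 0 0 0 0.7; 1 0 0 0 0 0 1.5"}}

```text
t: 12.43
ee_pos: [439.7, 67.9, 49.2]
tcp_rot: [[-0.858, 0.513, 0.001], [0.513, 0.858, -0.002], [-0.002, -0.001, -1.0]]
wrist_force: [1.9, -5.1, 3.7]
width: 0.151
gripper_force: 31.0
```

```bash
python3 s.py
```

```text
12.43 [439.72  67.87  49.24] yaw 59.14 F tool [-4.22 -3.44 -3.72] T [-0.725 -0.67   0.095] 13.9 31.0
knob 0.807 tau6 -0.091
```

>>> {"name": "jog_arm", "arguments": {"deltas": "1 -0.05 -0.03 0 0 0 0.7; 1 -0.05 -0.03 0 0 0 1.5"}}

```text
t: 12.6
ee_pos: [439.7, 67.8, 49.2]
tcp_rot: [[-0.844, 0.536, 0.001], [0.536, 0.844, -0.001], [-0.001, -0.0, -1.0]]
wrist_force: [2.1, -1.3, 5.8]
width: 0.149
gripper_force: 31.0
```

```bash
python3 s.py
```

```text
12.6 [439.72  67.76  49.24] yaw 57.61 F tool [-2.5  -0.   -5.83] T [-0.213 -0.53   0.084] 13.74 31.0
knob 0.834 tau6 -0.143
```

>>> {"name": "jog_arm", "arguments": {"deltas": "1 0 0 0 0 0 0.7; 1 0 0 0 0 0 1.5"}}

```text
t: 12.77
ee_pos: [439.7, 67.7, 49.2]
tcp_rot: [[-0.83, 0.558, 0.001], [0.558, 0.83, -0.001], [-0.001, -0.0, -1.0]]
wrist_force: [2.8, -2.7, 6.1]
width: 0.149
gripper_force: 31.0
```

```bash
python3 s.py
```

```text
12.77 [439.71  67.75  49.23] yaw 56.11 F tool [-3.79 -0.69 -6.13] T [-0.266 -0.569  0.107] 13.74 31.0
knob 0.86 tau6 -0.154
```

>>> {"name": "jog_arm", "arguments": {"deltas": "1 0 0 0 0 0 0.7; 1 0 0 0 0 0 1.5"}}

```text
t: 12.93
ee_pos: [439.7, 67.7, 49.3]
tcp_rot: [[-0.815, 0.579, 0.001], [0.579, 0.815, -0.001], [-0.001, -0.0, -1.0]]
wrist_force: [0.9, -3.1, 4.2]
width: 0.151
gripper_force: 30.9
```

```bash
python3 s.py
```

```text
12.93 [439.72  67.73  49.25] yaw 54.61 F tool [-2.5  -1.99 -4.18] T [-0.334 -0.538  0.037] 13.87 30.9
knob 0.886 tau6 -0.181
```

>>> {"name": "jog_arm", "arguments": {"deltas": "1 0 0 0 0 0 0.5; 1 0 0 0 0 0 1"}}

```text
t: 13.1
ee_pos: [439.7, 67.7, 49.2]
tcp_rot: [[-0.805, 0.593, 0.001], [0.593, 0.805, -0.001], [-0.001, -0.0, -1.0]]
wrist_force: [2.5, -3.4, 5.7]
width: 0.149
gripper_force: 30.9
```

```bash
python3 s.py
```

```text
13.1 [439.7   67.73  49.23] yaw 53.61 F tool [-4.05 -1.29 -5.69] T [-0.348 -0.602  0.024] 13.75 30.9
knob 0.904 tau6 -0.099
```

>>> {"name": "jog_arm", "arguments": {"deltas": "1 0 0 0 0 0 0.5; 1 0 0 0 0 0 1"}}

```text
t: 13.27
ee_pos: [439.7, 67.7, 49.2]
tcp_rot: [[-0.795, 0.607, 0.001], [0.607, 0.795, -0.001], [-0.001, -0.0, -1.0]]
wrist_force: [2.1, -0.6, 6.2]
width: 0.152
gripper_force: 30.9
```

```bash
python3 s.py
```

```text
13.27 [439.74  67.72  49.25] yaw 52.61 F tool [-2.    0.8  -6.19] T [-0.25  -0.512  0.041] 14.03 30.9
knob 0.921 tau6 -0.13
```

Run:
```python
from h import *
f=cam('top','t4.png')
A=lambda x,y,z:onz(f,(x+.5)/6-.5+232,(y+.5)/6-.5+210,z)[:2]
k=np.array([439.7,68.3])
for n,p in dict(tooth=A(248,382,22),housing=A(125,352,23),button=A(85,373,15),disc=A(240,305,22)).items():
    v=p-k;print(n,p.round(1),np.linalg.norm(v).round(1),np.degrees(np.arctan2(v[1],v[0])).round(1))
c=cv2.cvtColor(f['color'],cv2.COLOR_RGB2BGR)
cv2.imwrite('pics/a4.png',cv2.resize(c[230:290,232:322],(780,520),interpolation=cv2.INTER_CUBIC))
```

```text
tooth [409.4  67.4] 30.3 -178.3
housing [420.7 113.6] 49.1 112.7
button [413.6 129.5] 66.5 113.1
disc [438.5  70.7] 2.7 115.9
```

View pics/a4.png

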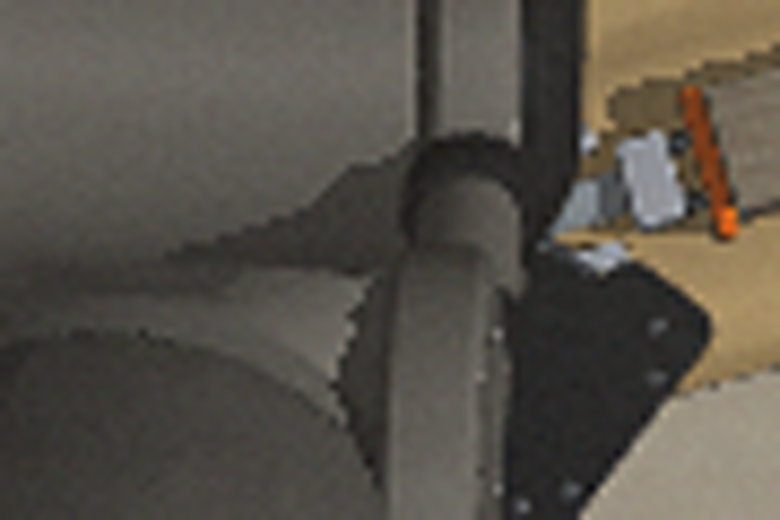

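The gripper covers the knob here, but the orange pad (crop 705,160) has reached the offcut. From the tooth and plunger bearings in the earlier crop, I expect the notch at about 1.0–1.1 rad, so I'm continuing in 1° steps.

>>> {"name": "jog_arm", "arguments": {"deltas": "1 0 0 0 0 0 0.5; 1 0 0 0 0 0 1"}}

```text
t: 13.48
ee_pos: [439.7, 67.7, 49.2]
tcp_rot: [[-0.784, 0.621, 0.001], [0.621, 0.784, -0.001], [-0.001, -0.0, -1.0]]
wrist_force: [2.3, -2.2, 5.0]
width: 0.152
gripper_force: 31.0
```

```bash
python3 s.py
```

```text
13.48 [439.69  67.71  49.23] yaw 51.63 F tool [-3.24 -0.3  -5.03] T [-0.347 -0.601  0.099] 13.97 31.0
knob 0.938 tau6 -0.029
```

>>> {"name": "jog_arm", "arguments": {"deltas": "1 0 0 0 0 0 0.5; 1 0 0 0 0 0 1"}}

```text
t: 13.65
ee_pos: [439.7, 67.7, 49.3]
tcp_rot: [[-0.773, 0.634, 0.001], [0.634, 0.773, -0.001], [-0.001, -0.0, -1.0]]
wrist_force: [2.0, -3.1, 5.7]
width: 0.148
gripper_force: 31.0
```

```bash
python3 s.py
```

```text
13.65 [439.67  67.72  49.26] yaw 50.63 F tool [-3.53 -1.1  -5.66] T [-0.358 -0.562  0.144] 13.63 31.0
knob 0.956 tau6 -0.014
```

>>> {"name": "jog_arm", "arguments": {"deltas": "1 0 0 0 0 0 0.5; 1 0 0 0 0 0 1"}}

```text
t: 13.82
ee_pos: [439.6, 67.7, 49.2]
tcp_rot: [[-0.762, 0.648, 0.001], [0.648, 0.762, -0.001], [-0.001, -0.0, -1.0]]
wrist_force: [1.9, -1.9, 5.9]
width: 0.148
gripper_force: 31.0
```

```bash
python3 s.py
```

```text
13.82 [439.63  67.69  49.24] yaw 49.64 F tool [-2.68 -0.18 -5.93] T [-0.415 -0.529  0.116] 13.62 31.0
knob 0.973 tau6 -0.012
```

>>> {"name": "jog_arm", "arguments": {"deltas": "1 0 0 0 0 0 0.5; 1 0 0 0 0 0 1"}}

```text
t: 13.98
ee_pos: [439.6, 67.7, 49.3]
tcp_rot: [[-0.751, 0.661, 0.001], [0.661, 0.751, -0.001], [-0.001, -0.0, -1.0]]
wrist_force: [1.6, -3.2, 6.4]
width: 0.156
gripper_force: 31.1
```

```bash
python3 s.py
```

```text
13.98 [439.63  67.7   49.25] yaw 48.63 F tool [-3.3  -1.3  -6.38] T [-0.438 -0.55   0.075] 14.34 31.1
knob 0.991 tau6 -0.009
```

>>> {"name": "jog_arm", "arguments": {"deltas": "1 0 0 0 0 0 0.5; 1 0 0 0 0 0 1"}}

```text
t: 14.15
ee_pos: [439.6, 67.7, 49.2]
tcp_rot: [[-0.739, 0.674, 0.001], [0.674, 0.739, -0.001], [-0.001, -0.0, -1.0]]
wrist_force: [1.3, -2.6, 6.4]
width: 0.15
gripper_force: 31.1
```

```bash
python3 s.py
```

```text
14.15 [439.63  67.67  49.23] yaw 47.64 F tool [-2.76 -1.06 -6.41] T [-0.417 -0.588  0.104] 13.77 31.1
knob 1.008 tau6 -0.007
```

>>> {"name": "jog_arm", "arguments": {"deltas": "1 0 0 0 0 0 0.5; 1 0 0 0 0 0 1"}}

```text
t: 14.32
ee_pos: [439.6, 67.7, 49.2]
tcp_rot: [[-0.727, 0.687, 0.001], [0.687, 0.727, -0.001], [-0.001, -0.0, -1.0]]
wrist_force: [1.6, -2.2, 6.2]
width: 0.154
gripper_force: 31.1
```

```bash
python3 s.py
```

```text
14.32 [439.6   67.66  49.23] yaw 46.64 F tool [-2.7  -0.48 -6.19] T [-0.422 -0.514  0.197] 14.15 31.1
knob 1.026 tau6 -0.005
```

>>> {"name": "jog_arm", "arguments": {"deltas": "1 0 0 0 0 0 0.5; 1 0 0 0 0 0 1"}}

```text
t: 14.48
ee_pos: [439.6, 67.6, 49.2]
tcp_rot: [[-0.715, 0.699, 0.001], [0.699, 0.715, -0.001], [-0.001, -0.0, -1.0]]
wrist_force: [0.9, -1.9, 6.1]
width: 0.151
gripper_force: 31.1
```

```bash
python3 s.py
```

```text
14.48 [439.58  67.63  49.23] yaw 45.64 F tool [-1.95 -0.72 -6.11] T [-0.53  -0.494  0.121] 13.89 31.1
knob 1.043 tau6 0.013
```

>>> {"name": "jog_arm", "arguments": {"deltas": "1 0 0 0 0 0 0.5; 1 0 0 0 0 0 1"}}

```text
t: 14.65
ee_pos: [439.6, 67.6, 49.2]
tcp_rot: [[-0.703, 0.711, 0.001], [0.711, 0.703, -0.001], [-0.001, -0.0, -1.0]]
wrist_force: [0.6, -3.2, 5.9]
width: 0.151
gripper_force: 31.4
```

```bash
python3 s.py
```

```text
14.65 [439.56  67.61  49.23] yaw 44.65 F tool [-2.7  -1.81 -5.9 ] T [-0.536 -0.563  0.248] 13.92 31.4
knob 1.06 tau6 0.132
```

>>> {"name": "jog_arm", "arguments": {"deltas": "1 0 0 0 0 0 0.5; 1 0 0 0 0 0 1"}}

```text
t: 14.82
ee_pos: [439.5, 67.6, 49.2]
tcp_rot: [[-0.691, 0.723, 0.001], [0.723, 0.691, -0.001], [-0.001, -0.001, -1.0]]
wrist_force: [2.1, -3.5, 6.7]
width: 0.153
gripper_force: 31.6
```

```bash
python3 s.py
```

```text
14.82 [439.52  67.59  49.23] yaw 43.68 F tool [-3.99 -0.86 -6.71] T [-0.537 -0.478  0.402] 14.12 31.6
knob 1.077 tau6 0.246
```

The torque rises steeply at about 1.05 rad (0.12 → 0.25 → 0.40 N m over 2°). That is the tooth, and it's where I expected it, so the notch has been reached. I'm backing off to unload it.

>>> {"name": "jog_arm", "arguments": {"deltas": "1 0 0 0 0 0 -1.5; 1 0 0 0 0 0 -3; 1 0 0 0 0 0 -3; 1 0 0 0 0 0 -3"}}

```text
t: 15.15
ee_pos: [439.6, 67.7, 49.2]
tcp_rot: [[-0.727, 0.686, 0.001], [0.686, 0.727, -0.001], [-0.001, -0.0, -1.0]]
wrist_force: [1.9, -4.0, 6.4]
width: 0.151
gripper_force: 31.2
```

```bash
python3 s.py
```

```text
15.15 [439.6   67.65  49.25] yaw 46.66 F tool [-4.09 -1.59 -6.35] T [-0.475 -0.513  0.17 ] 13.89 31.2
knob 1.025 tau6 0.064
```

>>> {"name": "jog_arm", "arguments": {"deltas": "0.3 0 0 0 0 0 0; 0.3 0 0 0 0 0 0; 0.3 0 0 0 0 0 0; 0.3 0 0 0 0 0 0"}}

```text
t: 15.48
ee_pos: [438.4, 68.0, 48.5]
tcp_rot: [[-0.727, 0.687, -0.002], [0.687, 0.727, -0.001], [0.001, -0.002, -1.0]]
wrist_force: [0.5, -1.0, -1.0]
width: 0.336
gripper_force: 0.0
```

>>> {"name": "jog_arm", "arguments": {"deltas": "0.3 0 0 -3 0 0 0; 0.3 0 0 -6 0 0 0; 0.3 0 0 -9 0 0 0; 0.3 0 0 -10 0 0 0; 0.3 0 0 -10 0 0 0"}}

```text
t: 15.9
ee_pos: [440.3, 68.0, 151.0]
tcp_rot: [[-0.727, 0.687, 0.004], [0.687, 0.727, -0.001], [-0.004, 0.002, -1.0]]
wrist_force: [0.6, 0.5, -0.9]
width: 0.35
gripper_force: 0.0
```

Run:
```python
from p import *
o=env.get_obs();print(o['ee_pos'],o['width'])
go([(430,230,150,46.7)])
```

```text
[440.32103912  68.02431272 150.99732694] 0.3502880981597127
[11.87 11.06  0.08] [ 0.13  0.2  -0.07]
```

>>> {"name": "jog_arm", "arguments": {"deltas": "0.3 2.8 2.6 0 0 0 0; 0.3 5.6 5.2 0 0 0 0; 0.3 8.4 7.8 0 0 0 0; 0.3 11.2 10.4 0 0 0 0; 0.3 11.8 11 0 0 0 0"}}

```text
t: 16.32
ee_pos: [427.5, 232.8, 147.1]
tcp_rot: [[-0.729, 0.685, -0.003], [0.685, 0.729, -0.0], [0.002, -0.002, -1.0]]
wrist_force: [-0.8, 0.1, 0.2]
width: 0.351
gripper_force: 0.0
```

>>> {"name": "jog_arm", "arguments": {"deltas": "0.3 0 0 0 0 0 0; 0.3 0 0 0 0 0 0; 0.3 0 0 0 0 0 0"}}

```text
t: 16.57
ee_pos: [428.8, 227.5, 147.9]
tcp_rot: [[-0.726, 0.688, -0.002], [0.688, 0.726, -0.002], [-0.0, -0.003, -1.0]]
wrist_force: [0.3, 0.1, 0.2]
width: 0.351
gripper_force: 0.0
```

Run:
```python
from h import *
f=cam('top','t5.png');c=cv2.cvtColor(f['color'],cv2.COLOR_RGB2BGR)
cv2.imwrite('pics/a5.png',cv2.resize(c[210:300,232:362],(780,540),interpolation=cv2.INTER_CUBIC))
```

```text
(no output)
```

View pics/a5.png

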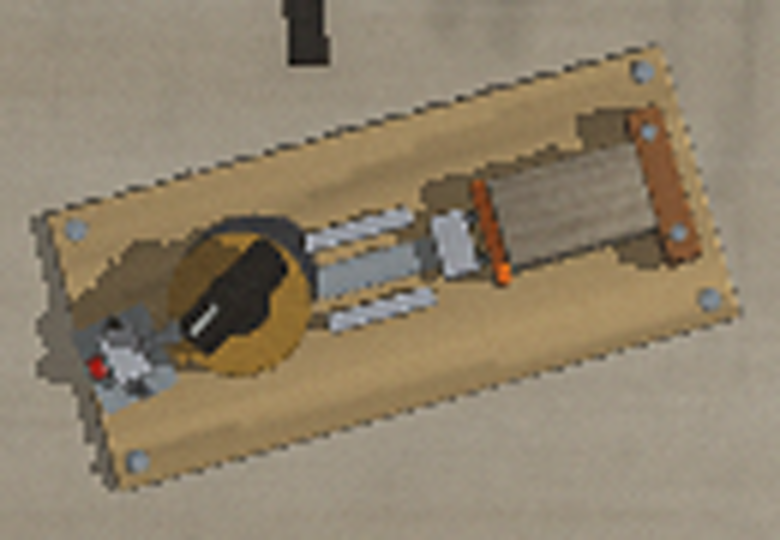

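The pad is tight against the offcut, which is seated on the fence. The red button moved in from crop (85,373) to (98,368), about 5 mm, so the plunger is fully in the notch. The gripper is clear of everything.

```bash
python3 -c "
from cell import env
print(env.job_done())"
```

```text
the job is handed in; nothing more can be done
None
```

The job is handed in: the offcut is clamped flat in the jig, and the plunger is fully in the notch. The knob touched the stop briefly, about 0.3 N m over the turning load against the 0.4 allowed, and I backed it off. The pot, tape and sander were left alone.

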